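# Snap a pipe clamp shut with pliers

### The job

Use the spring-opened pliers to snap shut the open clamp on the capped pipe end: hold the pliers by both handles, set the jaws astride the clamp's two ears and squeeze until the clamp clicks and stays closed, without crushing the ears and without touching the clamp with the fingers. Then lay the pliers down flat on the bench, clear of the pipe, and leave the other things as they are.

Things in the scene. Friction and masses are not known exactly. Their poses are not given: they have to be found in the camera images.
- pliers_grip (a point): Where to hold the loose pliers: midway between their two straight black handles, half-way up (10 mm above the bench as they lie). x points from handles to jaws, z is the normal of the pliers' plane (up as they lie). The black grips run from 56 mm behind to 34 mm ahead of this point on x, are 20 mm high (z) and 11 mm thick; the pliers balance near this point.
- pliers: The pliers as a whole, 205 mm long, about 110 g, lying flat and open. Origin on the pivot (steel, 21 mm dia), 72 mm ahead of pliers_grip, at the underside, 10 mm below the middle plane; axes as pliers_grip. Both halves swing alike, so x stays the centre line between the handles and between the jaws.
- pliers_left (a joint): Squeeze of the pliers: 0 rad at rest (open), 0.22 fully squeezed. A return spring opens them: the handles measure about 64 mm over their outsides at pliers_grip at rest and 32 mm fully squeezed; each pushes back with 6 N at rest, 9 N fully squeezed, which also keeps them in a grip that has closed only a few mm on them.
- pliers_jaws (a point): Point between the two jaws, on the centre line, 136 mm ahead of pliers_grip and 14 mm short of the jaw tips, half-way up the jaws; axes as pliers_grip. Jaws 8 mm thick, 11 mm high; the clear gap between them here is 36 mm at rest and 8 mm fully squeezed, closing 0.85 mm for each 1 mm that the handles close.
- ears (a point): On the grey plastic clamp: point midway between its two ears when shut, 39 mm from the pipe axis, where the jaws should squeeze. x runs along the pipe from its free end to the board; z away from the pipe along the ears, up to 0.35 rad off vertical; y towards the moving ear. Ears 18 mm wide (x), 6 mm thick, from z -13 to +11 mm. The fixed ear's outer face is at y = -7.5 mm.
- moving_ear (a point): Centre of the outer face of the moving ear, level with point ears: at y = +7.5 mm of point ears when shut, up to 10 mm further out when open. Its axes turn with the moving half. A thin snap tongue at the top of this ear enters the fixed ear.
- clamp (a joint): Hinge of the clamp's moving half, 67 mm below point ears: 0 rad wide open, 0.15 snapped shut. Slight friction (1 N) up to about 0.065, then it resists with some 12 N at the ear; past about 0.12 it clicks on by itself to 0.15 and stays. More than 60 N of pliers force (both jaws added) crushes it: about 20 N on each handle brings the click, over 30 N may crush.
- board: Fixed plywood board, 140 x 120 x 16 mm, origin at the centre of its underside. Copper pipe, 40 mm dia, level along x, axis 72 mm above the bench; its capped free end sticks out towards the robot. Clamp (53 mm dia, 20 mm long) 95 mm before the origin on x, face of the brass cap (48 mm dia) 27 mm further out; steel saddles from 26 mm before the origin on.
- spanner: A loose small spanner, 28 x 149 x 5 mm, lying flat; bystander. Origin: centre of its underside.
- g_clamp: A loose green iron G-clamp, 138 x 118 x 24 mm, lying flat; bystander. Origin: centre of its underside.

How it is judged:
On the way, in this order (a step that is already met when the one before it is completed fails the run):
1. the pliers' jaws are set astride the two ears of the clamp, which is still open (x of pliers_jaws in the frame of ears between -0.016 and 0.016 m and y of pliers_jaws in the frame of ears between -0.012 and 0.015 m and z of pliers_jaws in the frame of ears between -0.012 and 0.012 m and value of joint clamp below 0.11 rad), for 0.1 s.
2. the clamp is snapped shut with the pliers' jaws round its ears (x of pliers_jaws in the frame of ears between -0.016 and 0.016 m and y of pliers_jaws in the frame of ears between -0.012 and 0.015 m and z of pliers_jaws in the frame of ears between -0.012 and 0.012 m and value of joint clamp above 0.142 rad), for 0.1 s.
At the end, for the whole second after the job is handed in: The clamp is snapped shut (joint above 0.142 rad of 0.15) and the released pliers lie still and flat on the bench (both pliers points under 16 mm high, tilt under 0.12 rad), not touching the pipe or its board, jaws over 60 mm from the ears (value of joint clamp above 0.142 rad and height (world z) of each of pliers_jaws, pliers_grip below 0.016 m and angle between pliers_grip's own z axis and vertical below 0.12 rad and horizontal distance between pliers_jaws and ears above 0.06 m and linear speed of pliers below 0.02 m/s and contact force between pliers and board below 0.1 N).
It fails at once if the pliers press on the clamp and board with more than 60 N in all: ears crushed (contact force between pliers and board above 60 N).
It fails at once if the fingers push on the pipe, clamp or board with more than 3 N (contact force between the fingers and board above 3 N).
It fails at once if a bystander (spanner, G-clamp) is moved by more than 25 mm (distance of any of spanner, g_clamp from where it was at the start of the episode above 0.025 m).
It also fails if it takes over 58 s, if anything falls off the work surface, if the arm or the gripper's body presses on something with over 40 N, if the wrist force passes 120 N, or if a joint passes its speed limit or range.

### The arm

A 7-joint arm with a two-finger parallel gripper is mounted at the origin on a cart in front of the work surface, level with it; the furniture and walls round the work are solid. World frame = base frame: x ahead of the robot, y to its left, z up, the work surface at z = 0. Lengths are in m, angles in rad, forces in N, time in s.
With the tool pointing down it reaches from about 0.425 to 0.925 m from the base axis. Payload 6.8 kg.
Tool frame: the origin (TCP) lies at the very end of the fingers, on their centre line; the grasp point (between the pads) lies 19 mm behind it; z points along the fingers, y is the line along which they close (so a half turn about z gives the same grasp; the last joint's range is limited). The gripper opens to 85 mm and grips with 20 to 120 N. Pads are 22 mm wide; open, the fingers measure 114 mm over their backs; the gripper's body (76 mm by 85 mm) begins 54 mm behind the grasp point. The pads swing forward as they close: fully open they stand 13 mm farther back than shut.
Start: joints at [-1.453, 0.477, 0.022, 1.555, -0.011, 1.109, -0.083], TCP at [0.151, 0.658, 0.231] pointing down, gripper open.
Joint ranges: [-2.96, 2.96], [-0.34, 2.1], [-1.41, 1.46], [0.24, 2.44], [-1.37, 4.51], [0.17, 1.92], [-2.96, 2.96]. Speed limits (rad/s): [2.39, 2.39, 3.14, 3.14, 3.14, 3.14, 3.14].

### API

Orientations are given as a unit quaternion [w, x, y, z].
In Python, from station import bot gives the robot as it stands.
- The arm moves only by the tool apply_moves, never from a script. Its argument "deltas" is a list of rows, each a list of 3 entries, a list of its own where there are three numbers: the closure, from 0 (fully open) to 1 (shut), then the shift along the tool's x, y, z in units of 0.2 m (1.0 is 0.2 m), then the turn about the tool's z in units of 2 pi rad (1.0 is 2 pi rad). A call has 1 to 12 rows; each row is the pose to reach, as a shift and turn from the pose commanded when the call began, along the tool's axes at that moment, turning the shorter way round; what a row does not reach only later rows make up. A row lasts 1/10 s, in which the tool goes at most 50 mm and 8.59 degrees, less where a joint would pass 70% of its speed; a pose out of reach is approached as far as the arm can. A call with a number of a shift or a turn outside -1 to 1 is refused whole. A call with a gripper value outside its range is refused whole. The fingers move at their own pace and stop on an object; "squeeze" is the grip in N (left out, the last holds). Time passes only in rows, so rows that repeat a pose let the fingers close. It gives the time, the measured TCP pose, the force, the opening and the grip force at its end, in the units of the state.
- bot.get_obs(): the state, without advancing time (a new reading comes with each control period).
- bot.read_camera(name): name is "side" or "top"; returns a dict with "color" (480x640x3 uint8, red, green, blue), "intrinsics" (3x3 intrinsics, pixels), "k1" (the pictures are not rectified: a ray, as slopes to the right and down, at radius r is drawn at 1 + k1 r^2 times it, then the intrinsics apply), "pose" (4x4, takes a point from camera to world coordinates). Camera axes: x right, y down, z forward; pixel columns grow to the right and rows downward; lengths in m; the calibration is good to about 2 mm. A picture is of the moment at which its call begins. There is no depth.
- bot.hand_in(): hands the job in; it is judged then, once.
Trained networks look in a picture, given as the dict that the camera call returned (one of the last four; its "shot" number tells which), for a name from the list of things; names that differ only in an ending like _2 or _b are one class to them, and where a whole thing is asked for, a point or a joint stands for the part that bears it (a point fixed in the world has none). Each returns a list of dicts, best first, with "confidence" (0 to 1); they miss things now and then, are a little off and sometimes report something else, mostly with a low value. They report only what shows in the picture. A call takes as long as a camera call.
- bot.look_for(picture, target): "point" ([x, y, z] in m, in world coordinates, good to about 4 mm: the middle of the surface that is visible of it).
The state is a dict: "t": time; "q": joint angles; "joint_vel": joint speeds; "joint_torque": joint torques, N m; "eef_pos": TCP position; "tool_rot": TCP orientation; "contact_force": force on the tool from outside, world axes, zero at the start; "torque": the same for the moment, N m; "gripper_width": opening from 0.0 (shut) to 1.0 (fully open); "grasp_force": force on a finger pad.
Only numpy, scipy, OpenCV 4.12 (cv2) and the standard library are available. Lean on these libraries where they do the work, as an engineer would, in place of code of your own. Each camera call takes 0.05 s, during which the arm holds its last target. There are 200 camera calls.

## Working session

There is one attempt and no reset: what is moved stays moved. The work goes in short steps, Python scripts to look and compute and a tool call to move; the robot and the scene stay as the last step left them, time stands still between calls to the robot, and variables do not carry over. Pictures are saved under pics/ and viewed, at most 12 in all, crops included, and the job is handed in when it is done.

Besides the shell and the picture viewer there is one more tool, called after ">>>" as name([rows], argument=value, ...), one row to a line, values as JSON. apply_moves: Moves the arm, as the interface text tells. Its arguments: {"type":"object","properties":{"deltas":{"type":"array","items":{"type":"array"}},"squeeze":{"type":"number"}},"required":["deltas"]}

```bash
mkdir -p pics; ls; cat > h.py <<'E'
import numpy as np, cv2
from station import bot
def proj(pic,P):
    T=np.linalg.inv(pic["pose"]);c=T[:3,:3]@np.array(P,float)+T[:3,3]
    s=c[:2]/c[2];s=s*(1+pic["k1"]*(s@s));K=np.array(pic["intrinsics"])
    return K[:2,:2]@s+K[:2,2]
def ray(pic,uv):
    K=np.array(pic["intrinsics"]);d=np.array([(uv[0]-K[0,2])/K[0,0],(uv[1]-K[1,2])/K[1,1]]);s=d.copy()
    for _ in range(20): s=d/(1+pic["k1"]*(s@s))
    T=np.array(pic["pose"]);return T[:3,3],T[:3,:3]@np.array([s[0],s[1],1])
def atz(pic,uv,z):
    o,d=ray(pic,uv);return o+d*(z-o[2])/d[2]
def save(pic,n): cv2.imwrite(f"pics/{n}.png",pic["color"][:,:,::-1])
def load(n): 
    import pickle;return pickle.load(open(n+".pkl","rb"))
def shot(cam,n):
    import pickle
    p=bot.read_camera(cam);save(p,n);pickle.dump(p,open(n+".pkl","wb"));return p
E
python3 - <<'E'
from h import *
o=bot.get_obs();print({k:np.round(v,3) for k,v in o.items()})
for c in ("top","side"):
    p=shot(c,c+"0");print(c,np.round(p["pose"],3).tolist(),p["k1"],np.round(p["intrinsics"],1).tolist())
    for n in ("pliers_grip","pliers","pliers_jaws","ears","moving_ear","board","spanner","g_clamp"):
        print(n,[(np.round(r["point"],3).tolist(),round(r["confidence"],2),proj(p,r["point"]).round().tolist()) for r in bot.look_for(p,n)[:2]])
E
```

```text
pics
{'t': np.float64(0.0), 'q': array([-1.453,  0.478,  0.022,  1.556, -0.012,  1.109, -0.083]), 'joint_vel': array([ 0.   , -0.001, -0.   , -0.   ,  0.001,  0.001, -0.   ]), 'joint_torque': array([-0.0000e+00, -5.9647e+01,  1.6080e+00, -2.8119e+01,  1.2000e-02,
        1.0000e-02, -0.0000e+00]), 'eef_pos': array([0.151, 0.657, 0.23 ]), 'tool_rot': array([-0.   ,  0.113,  0.994, -0.001]), 'contact_force': array([0.086, 0.093, 0.231]), 'torque': array([ 0.01 ,  0.003, -0.05 ]), 'grasp_force': np.float64(0.0), 'gripper_width': np.float64(1.004)}
top [[-0.014, -0.997, 0.082, 0.514], [-1.0, 0.014, 0.0, 0.298], [-0.001, -0.082, -0.997, 1.264], [0.0, 0.0, 0.0, 1.0]] -0.07029101023150006 [[567.8, 0.0, 310.4], [0.0, 567.8, 247.0], [0.0, 0.0, 1.0]]
pliers_grip [([0.59, 0.311, 0.019], 0.97, [305.0, 259.0])]
pliers [([0.591, 0.312, 0.017], 0.97, [304.0, 259.0])]
pliers_jaws [([0.59, 0.312, 0.021], 0.66, [304.0, 259.0])]
ears [([0.631, 0.037, 0.094], 0.73, [436.0, 236.0])]
moving_ear []
board [([0.708, 0.046, 0.02], 0.91, [424.0, 204.0])]
spanner [([0.509, 0.162, 0.002], 0.6, [373.0, 295.0]), (
[... 236 characters left out ...]
82, 0.478], [0.0, 0.0, 0.0, 1.0]] -0.12975200105405352 [[565.4, 0.0, 315.4], [0.0, 565.4, 225.0], [0.0, 0.0, 1.0]]
pliers_grip [([0.563, 0.304, 0.01], 0.81, [294.0, 278.0]), ([0.689, 0.02, 0.055], 0.19, [465.0, 307.0])]
pliers [([0.561, 0.304, 0.015], 0.77, [293.0, 276.0])]
pliers_jaws [([0.565, 0.298, 0.015], 0.7, [297.0, 277.0])]
ears [([0.633, 0.021, 0.1], 0.6, [439.0, 289.0]), ([0.568, 0.324, 0.016], 0.24, [291.0, 270.0])]
moving_ear [([0.625, 0.039, 0.108], 0.8, [426.0, 281.0])]
board [([0.69, 0.018, 0.053], 0.77, [466.0, 308.0])]
spanner [([0.504, 0.158, 0.004], 0.88, [308.0, 330.0]), ([0.626, 0.038, 0.108], 0.61, [427.0, 281.0])]
g_clamp [([0.537, 0.552, 0.014], 0.91, [224.0, 232.0])]
```

```bash
python3 - <<'E'
from h import *
t=cv2.imread("pics/top0.png")[150:350,230:500];cv2.imwrite("pics/topc.png",cv2.resize(t,None,fx=2.9,fy=2.9,interpolation=2))
t=cv2.imread("pics/side0.png")[190:400,240:540];cv2.imwrite("pics/sidec.png",cv2.resize(t,None,fx=2.6,fy=2.6,interpolation=2))
E
```

```text
(no output)
```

View pics/topc.png

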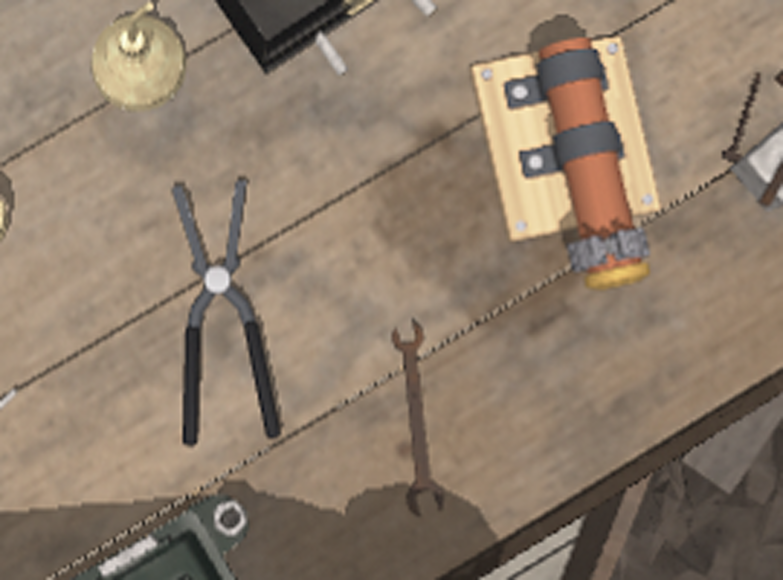

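View pics/sidec.png

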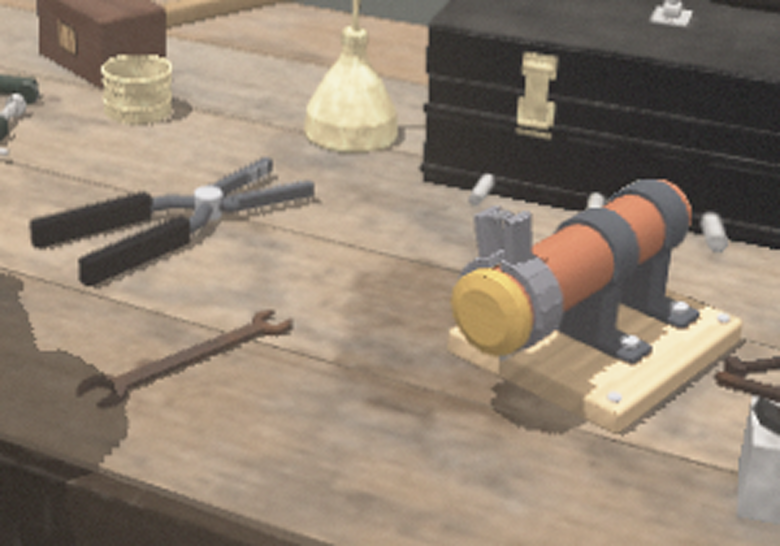

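The top crop shows the pliers with pivot near (217,279), handle ends at (190,442) and (275,435), and jaw tips at (179,185) and (242,180). The board corners are near (473,65), (620,38), (660,210) and (512,240). The side crop shows the ears upright at about (503,235). Next I'll fit both poses and zoom in on the ears.

```bash
python3 - <<'E'
from h import *
p=load("top0");f=lambda u,v:(230+(u+.5)/2.9-.5,150+(v+.5)/2.9-.5)
for n,u,v,z in [("tipL",179,185,.0155),("tipR",242,180,.0155),("piv",217,279,.021),("hL",190,442,.02),("hR",275,435,.02),("hLf",193,325,.02),("hRf",250,322,.02)]:
    print(n,atz(p,f(u,v),z).round(4))
C=np.array([atz(p,f(u,v),.016) for u,v in [(473,65),(620,38),(660,210),(512,240)]])
print(C.round(4).tolist(),C.mean(0).round(4))
print([np.linalg.norm(C[i]-C[i-1]).round(4) for i in range(4)])
# dark handle segmentation
g=p["color"].astype(int).max(2);m=(g<45).astype(np.uint8);m[:, :270]=0;m[:,340:]=0;m[:250]=0;m[310:]=0
n,l,s,c=cv2.connectedComponentsWithStats(m)
for i in range(1,n):
    if s[i,4]>60:
        ys,xs=np.nonzero(l==i);W=np.array([atz(p,(x,y),.018) for x,y in zip(xs,ys)])[:,:2]
        e,v=np.linalg.eigh(np.cov(W.T));d=v[:,1]*np.sign(v[0,1]);q=(W-W.mean(0))@d
        print("handle",s[i,4],W.mean(0).round(4),"ang",np.arctan2(d[1],d[0]).round(4),"ext",q.min().round(3),q.max().round(3))
a=cv2.imread("pics/top0.png")[205:255,405:470];b=cv2.imread("pics/side0.png")[260:340,400:470]
a=cv2.resize(a,(390,300),interpolation=2);b=cv2.resize(b,(400,457),interpolation=2);o=np.zeros((457,790,3),np.uint8);o[:300,:390]=a;o[:,390:]=b
cv2.imwrite("pics/ears.png",o)
E
```

```text
tipL [0.6923 0.3394 0.0155]
tipR [0.6955 0.2911 0.0155]
piv [0.6193 0.3112 0.021 ]
hL [0.4965 0.3331 0.02  ]
hR [0.5009 0.269  0.02  ]
hLf [0.5847 0.3298 0.02  ]
hRf [0.5864 0.2866 0.02  ]
[[0.7825, 0.1118, 0.016], [0.8026, -0.003, 0.016], [0.6681, -0.0291, 0.016], [0.6465, 0.0856, 0.016]] [0.7249 0.0413 0.016 ]
[np.float64(0.1386), np.float64(0.1166), np.float64(0.137), np.float64(0.1167)]
```

View pics/ears.png

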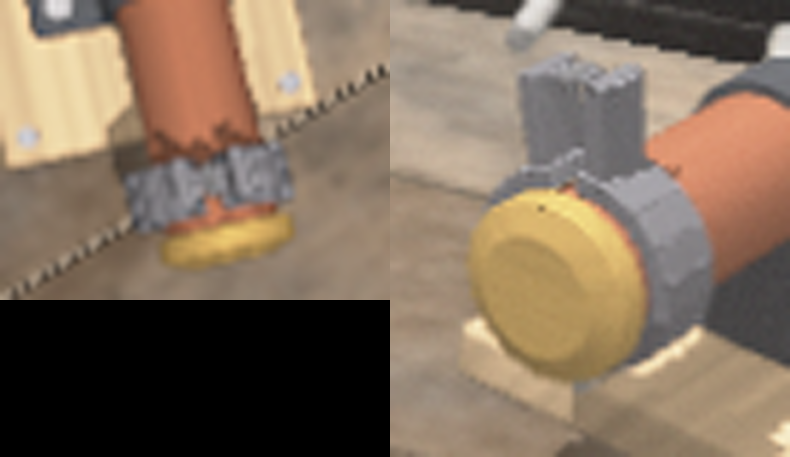

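```bash
cat > ov.py <<'E'
from h import *
def model(phi,dl,bx=.725,by=.0413,yaw=.187):
    c,s=np.cos(yaw),np.sin(yaw);R=np.array([[c,-s,0],[s,c,0],[0,0,1]])
    Rx=lambda a:np.array([[1,0,0],[0,np.cos(a),-np.sin(a)],[0,np.sin(a),np.cos(a)]])
    O=np.array([bx,by,0])+R@[-.095,0,.072];F=R@Rx(phi);E=O+F@[0,0,.039]
    box=lambda y0,y1:np.array([[x,y,z] for x in(-.009,.009) for y in(y0,y1) for z in(-.013,.011)])
    fx=E+box(-.0075,-.0015)@F.T
    h=np.array([0,0,-.067]);mv=E+(h+(box(.0015,.0075)-h)@Rx(dl).T)@F.T
    return E,F,fx,mv
def draw(img,p,f,phi,dl,off,**k):
    E,F,fx,mv=model(phi,dl,**k)
    for B,col in((fx,(0,255,0)),(mv,(0,0,255))):
        q=[tuple(int(round(v)) for v in (proj(p,P)-off+.5)*f) for P in B]
        for i in range(8):
            for b in(1,2,4):
                if not i&b: cv2.line(img,q[i],q[i|b],col,1)
E
python3 - <<'E'
from ov import *
rows=[]
for n,(x,y,w,hh),f in(("side0",(415,262,40,38),6.2),("top0",(418,218,40,38),6.2)):
    p=load(n);r=[]
    for phi in(-.25,0,.25):
        im=cv2.resize(p["color"][y:y+hh,x:x+w,::-1].copy(),None,fx=f,fy=f,interpolation=2);draw(im,p,f,phi,.13,np.array([x,y]));r.append(im)
    rows.append(np.hstack(r))
cv2.imwrite("pics/ov.png",np.vstack(rows))
E
```

```text
(no output)
```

View pics/ov.png

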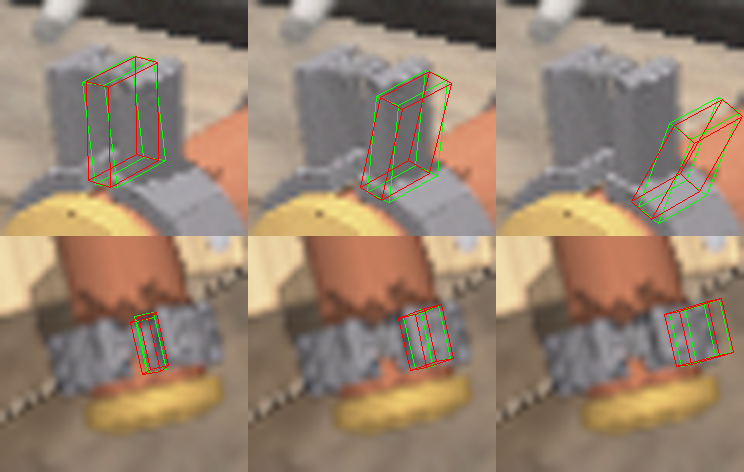

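The ears lean towards +y, so negative phi. My opening sign was flipped, so I'll redo the overlay with the sign corrected.

```bash
python3 - <<'E'
from ov import *
rows=[]
for n,(x,y,w,hh),f in(("side0",(415,262,40,38),6.5),("top0",(418,218,40,38),6.5)):
    p=load(n);r=[]
    for phi in(-.1,-.18,-.26):
        im=cv2.resize(p["color"][y:y+hh,x:x+w,::-1].copy(),None,fx=f,fy=f,interpolation=2);draw(im,p,f,phi,-.14,np.array([x,y]));r.append(im)
    rows.append(np.hstack(r))
cv2.imwrite("pics/ov2.png",np.vstack(rows))
E
```

```text
(no output)
```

View pics/ov2.png

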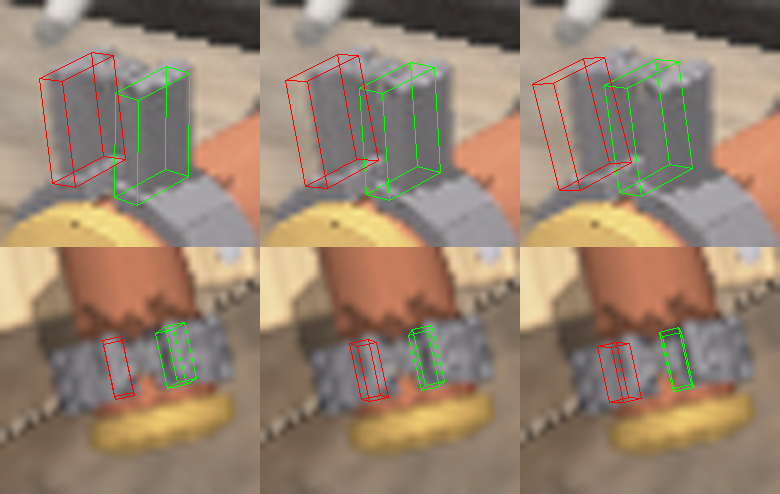

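```bash
cat > d.py <<'E'
import sys
from h import *
from scipy.spatial.transform import Rotation as Ro
def R(o): w,x,y,z=o["tool_rot"];return Ro.from_quat([x,y,z,w]).as_matrix()
if __name__=="__main__":
    o=bot.get_obs();M=R(o);x,y,z,yaw=map(float,sys.argv[1:5])
    d=M.T@(np.array([x,y,z])-o["eef_pos"]);ya=np.arctan2(-M[0,1],M[1,1])
    dy=(yaw-ya+np.pi/2)%np.pi-np.pi/2
    print("t",o["t"],"pos",o["eef_pos"].round(4),"yaw",ya.round(4),"shift u",(d/.2).round(4),"turn u",round(-dy/2/np.pi,4),"F",o["contact_force"].round(2),"w",round(85*o["gripper_width"],1),"gf",round(o["grasp_force"],1),"tilt",M[2,2].round(5))
E
python3 d.py .548 .3055 .10 .0726
```

```text
t 0.9 pos [0.1511 0.6579 0.2313] yaw -0.2258 shift u [-2.3286 -1.2728  0.6565] turn u -0.0475 F [ 0.24 -0.92  0.59] w 85.1 gf 0.0 tilt -1.0
```

>>> apply_moves([
  [0, [-1, -0.55, 0], 0],
  [0, [-1, -0.55, 0], 0],
  [0, [-1, -0.55, 0], 0],
  [0, [-1, -0.55, 0], 0],
  [0, [-1, -0.55, 0], 0],
  [0, [-1, -0.55, 0], 0],
], squeeze=20)

```text
t: 1.5
eef_pos: [0.3266, 0.5017, 0.2317]
tool_rot: [0.001, 0.117, 0.993, -0.001]
contact_force: [0.1, -0.1, 0.1]
gripper_width: 1.0
grasp_force: 0.0
```

>>> apply_moves([
  [0, [-1, -0.55, 0], 0],
  [0, [-1, -0.55, 0], 0],
  [0, [-1, -0.55, 0], 0],
  [0, [-1, -0.55, 0], 0],
  [0, [-1, -0.55, 0], 0],
  [0, [-1, -0.55, 0], 0],
])

```text
t: 2.1
eef_pos: [0.4955, 0.3498, 0.2315]
tool_rot: [0.001, 0.116, 0.993, -0.001]
contact_force: [-0.3, -0.3, 0.8]
gripper_width: 1.003
grasp_force: 0.0
```

```bash
python3 d.py .548 .3055 .06 .0726
```

```text
t 2.1 pos [0.4955 0.3498 0.2315] yaw -0.2333 shift u [-0.3046 -0.1543  0.8585] turn u -0.0487 F [-0.3  -0.25  0.77] w 85.2 gf 0.0 tilt -1.0
```

>>> apply_moves([
  [0, [-0.31, -0.16, 0.3], -0.0475],
  [0, [-0.31, -0.16, 0.6], -0.0475],
  [0, [-0.31, -0.16, 0.8], -0.0475],
  [0, [-0.31, -0.16, 0.8], -0.0475],
  [0, [-0.31, -0.16, 0.8], -0.0475],
  [0, [-0.31, -0.16, 0.8], -0.0475],
])

```text
t: 2.7
eef_pos: [0.5444, 0.3104, 0.0717]
tool_rot: [-0.0, -0.037, 0.999, 0.0]
contact_force: [-0.1, 0.4, 0.4]
gripper_width: 1.003
grasp_force: 0.0
```

```bash
python3 - <<'E'
from h import *
p=shot("top","t1");q=shot("side","s1")
for k in(p,q):
    for n in ("pliers_grip","pliers_jaws"): print(n,[(np.round(r["point"],3).tolist(),round(r["confidence"],2)) for r in bot.look_for(k,n)[:1]])
a=p["color"][205:325,250:370,::-1];b=q["color"][220:340,235:355,::-1]
cv2.imwrite("pics/c1.png",cv2.resize(np.hstack([a,b]),None,fx=3.3,fy=3.3,interpolation=2))
E
python3 d.py .548 .3055 -.002 .0726
```

```text
pliers_grip [([0.664, 0.324, 0.018], 0.7)]
pliers_jaws [([0.665, 0.326, 0.015], 0.69)]
pliers_grip [([0.562, 0.304, 0.012], 0.84)]
pliers_jaws [([0.562, 0.298, 0.016], 0.86)]
t 3.0 pos [0.5455 0.3099 0.0731] yaw 0.0733 shift u [-0.0098 -0.0236  0.3754] turn u 0.0001 F [-0.99 -1.01 -0.39] w 84.7 gf 0.0 tilt -1.0
```

View pics/c1.png

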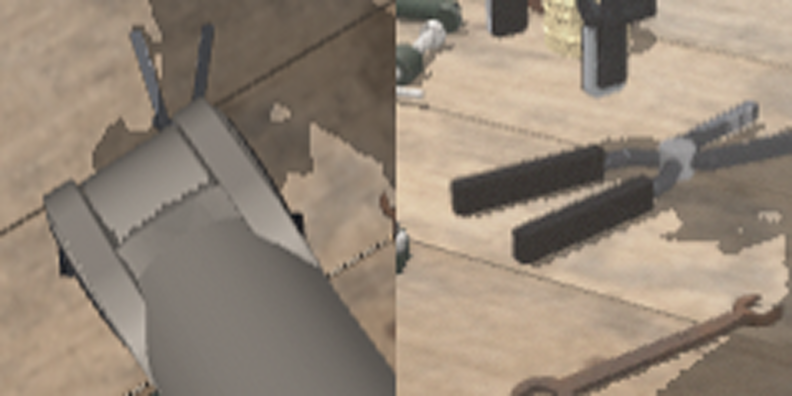

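```bash
python3 - <<'E'
from h import *
q=load("s1")
for n,u,v,z in[("Lrear",450,181,.02),("Rrear",512,230,.02),("Lfront",604,147,.02),("Rfront",653,178,.02),("Rrearbot",515,263,0),("piv",680,145,.021)]:
    print(n,atz(q,(235+(u-396)/3.3,220+v/3.3),z).round(4))
E
```

```text
Lrear [0.4962 0.3369 0.02  ]
Rrear [0.4996 0.2723 0.02  ]
Lfront [0.5861 0.3291 0.02  ]
Rfront [0.5897 0.2836 0.02  ]
Rrearbot [0.501  0.2732 0.    ]
piv [0.6218 0.3076 0.021 ]
```

>>> apply_moves([
  [0, [-0.025, -0.025, 0.15], 0],
  [0, [-0.025, -0.025, 0.25], 0],
  [0, [-0.025, -0.025, 0.33], 0],
  [0, [-0.025, -0.025, 0.37], 0],
  [0, [-0.025, -0.025, 0.37], 0],
  [0, [-0.025, -0.025, 0.37], 0],
  [0.15, [-0.025, -0.025, 0.37], 0],
  [0.28, [-0.025, -0.025, 0.37], 0],
  [0.28, [-0.025, -0.025, 0.37], 0],
  [0.28, [-0.025, -0.025, 0.37], 0],
])

```text
t: 4.0
eef_pos: [0.5512, 0.3049, -0.0012]
tool_rot: [0.001, -0.036, 0.999, 0.001]
contact_force: [-0.6, 0.4, 6.0]
gripper_width: 0.72
grasp_force: 7.8
```

```bash
python3 d.py .551 .3055 -.002 .0726
```

```text
t 4.0 pos [ 0.5512  0.3049 -0.0012] yaw 0.0726 shift u [0.0006 0.003  0.0042] turn u 0.0 F [-0.64  0.4   5.97] w 61.2 gf 7.8 tilt -1.0
```

>>> apply_moves([
  [0.31, [0, 0, -0.01], 0],
  [0.31, [0, 0, -0.01], 0],
  [0.31, [0, 0, -0.02], 0],
  [0.31, [0, 0, -0.1], 0],
  [0.31, [0, 0, -0.3], 0],
  [0.31, [0, 0, -0.5], 0],
  [0.31, [0, 0, -0.7], 0],
  [0.31, [0, 0, -0.8], 0],
  [0.31, [0, 0, -0.8], 0],
  [0.31, [0, 0, -0.8], 0],
])

```text
t: 5.0
eef_pos: [0.5501, 0.3041, 0.1577]
tool_rot: [0.0, -0.036, 0.999, 0.0]
contact_force: [0.1, -0.1, -1.5]
gripper_width: 0.691
grasp_force: 5.8
```

```bash
python3 d.py .497 .0055 .158 .187
```

```text
t 5.0 pos [0.5501 0.3041 0.1577] yaw 0.0726 shift u [ 0.3733 -1.4699 -0.002 ] turn u -0.0182 F [ 0.15 -0.06 -1.51] w 58.7 gf 5.8 tilt -1.0
```

>>> apply_moves([
  [0.31, [0.05, -0.1, 0], 0],
  [0.31, [0.12, -0.3, 0], 0],
  [0.31, [0.2, -0.5, 0], 0],
  [0.31, [0.27, -0.7, 0], 0],
  [0.31, [0.33, -0.9, 0], 0],
  [0.31, [0.37, -1.0, 0], 0],
])

```text
t: 5.6
eef_pos: [0.4887, 0.0949, 0.1557]
tool_rot: [-0.002, -0.034, 0.999, -0.001]
contact_force: [1.0, -0.4, -1.1]
gripper_width: 0.692
grasp_force: 5.8
```

>>> apply_moves([
  [0.31, [0, -0.15, 0], -0.006],
  [0.31, [0, -0.3, 0], -0.012],
  [0.31, [0, -0.42, 0], -0.018],
  [0.31, [0, -0.47, 0], -0.0182],
  [0.31, [0, -0.47, 0], -0.0182],
  [0.31, [0, -0.47, 0], -0.0182],
  [0.31, [0, -0.47, 0], -0.0182],
])

```text
t: 6.3
eef_pos: [0.4977, 0.0073, 0.157]
tool_rot: [-0.0, -0.094, 0.996, 0.0]
contact_force: [-0.3, 0.3, -0.6]
gripper_width: 0.692
grasp_force: 5.8
```

```bash
python3 d.py .497 .0055 .100 .187; python3 - <<'E'
from h import *
p=shot("top","t2");q=shot("side","s2")
for k in(p,q):
    for n in ("pliers_jaws","ears","moving_ear"): print(n,[(np.round(r["point"],3).tolist(),round(r["confidence"],2)) for r in bot.look_for(k,n)[:1]])
a=cv2.resize(p["color"][180:280,390:490,::-1],None,fx=4,fy=4,interpolation=2);b=cv2.resize(q["color"][215:315,360:460,::-1],None,fx=4,fy=4,interpolation=2)
cv2.imwrite("pics/c2.png",np.hstack([a,b]))
E
```

```text
t 6.3 pos [0.4977 0.0073 0.157 ] yaw 0.1889 shift u [ 0.0048 -0.0085  0.2849] turn u 0.0003 F [-0.35  0.32 -0.61] w 58.8 gf 5.8 tilt -1.0
pliers_jaws [([0.559, 0.031, 0.174], 0.87)]
ears [([0.631, 0.031, 0.092], 0.51)]
moving_ear [([0.63, 0.048, 0.083], 0.45)]
pliers_jaws [([0.486, 0.022, 0.167], 0.6)]
ears [([0.63, 0.019, 0.093], 0.59)]
moving_ear [([0.626, 0.038, 0.106], 0.6)]
```

View pics/c2.png

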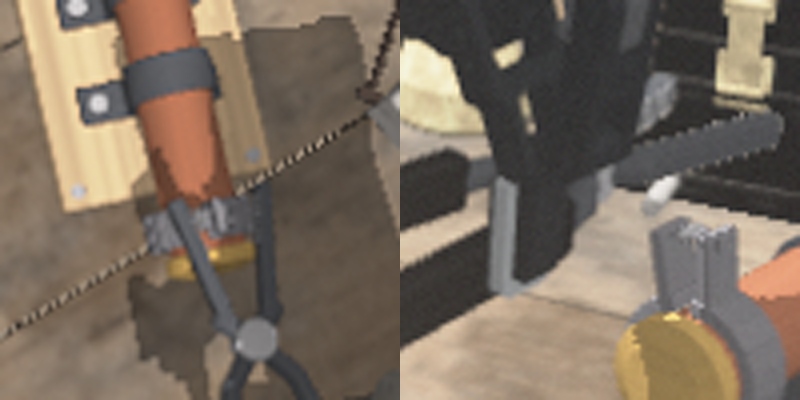

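```bash
python3 - <<'E'
from h import *
p=load("t2");q=load("s2")
W=[atz(p,(390+u/4-.4,180+v/4-.4),z) for u,v,z in[(175,206,.174),(262,185,.174),(257,338,.179)]]
print(np.round(W,4));m=(W[0]+W[1])/2;d=m-W[2];print(m,np.arctan2(d[1],d[0]),np.hypot(d[0],d[1]))
g=np.array([.4977,.0073]);y=.1889;print("expect piv",g+.072*np.array([np.cos(y),np.sin(y)]),"tip",g+.15*np.array([np.cos(y),np.sin(y)]))
for w in(W): print(proj(q,w))
# side: right jaw tip at crop(775,125); right jaw line
for z in(.165,.17,.175): print(z,atz(q,(360+380/4,215+122/4),z).round(4))
E
```

```text
[[0.6316 0.0597 0.174 ]
 [0.6413 0.0168 0.174 ]
 [0.5668 0.0231 0.179 ]]
[0.63644243 0.03823479 0.174     ] 0.21395845802661642 0.07126265333047836
expect piv [0.56841922 0.02082006] tip [0.64503171 0.03546679]
[423.38904313 230.74886678]
[450.38711213 239.96973197]
[404.56756811 247.2854268 ]
0.165 [0.6488 0.0145 0.165 ]
0.17 [0.6405 0.0068 0.17  ]
0.175 [ 0.6322 -0.001   0.175 ]
```

>>> apply_moves([
  [0.31, [0.005, -0.018, 0.05], 0],
  [0.31, [0.005, -0.018, 0.1], 0],
  [0.31, [0.005, -0.018, 0.15], 0],
  [0.31, [0.005, -0.018, 0.16], 0],
  [0.31, [0.005, -0.018, 0.16], 0],
  [0.31, [0.005, -0.018, 0.16], 0],
])

```text
t: 7.3
eef_pos: [0.4977, 0.0019, 0.1253]
tool_rot: [0.0, -0.093, 0.996, 0.0]
contact_force: [-0.7, -0.2, -0.8]
gripper_width: 0.691
grasp_force: 5.8
```

```bash
python3 d.py .497 .0035 .100 .187; python3 - <<'E'
from h import *
p=shot("top","t3");q=shot("side","s3")
a=cv2.resize(p["color"][200:260,410:470,::-1],None,fx=6.6,fy=6.6,interpolation=2);b=cv2.resize(q["color"][240:300,400:460,::-1],None,fx=6.6,fy=6.6,interpolation=2)
cv2.imwrite("pics/c3.png",np.hstack([a,b]))
E
```

```text
t 7.3 pos [0.4977 0.0019 0.1253] yaw 0.187 shift u [0.0019 0.0083 0.1265] turn u 0.0 F [-0.71 -0.24 -0.79] w 58.8 gf 5.8 tilt -1.0
```

View pics/c3.png

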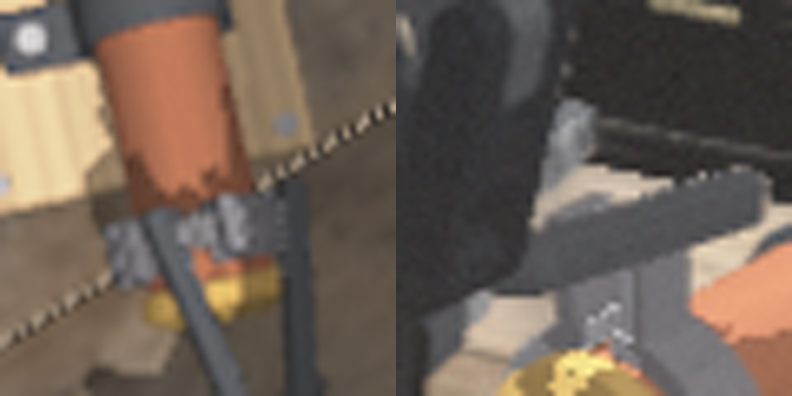

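```bash
python3 - <<'E'
from ov import *
p=load("t3");p0=load("top0")
for phi,dl in((-.1,-.1),(-.1,-.14)):
    E,F,fx,mv=model(phi,dl);print(E.round(4),[np.round(proj(p,P),1).tolist() for P in fx[[1,3]]],[np.round(proj(p,P),1).tolist() for P in mv[[1,3]]])
E,F,_,_=model(-.1,-.1)
c,s=np.cos(.187),np.sin(.187)
def line(pic,z,dx):
    out=[]
    for y in range(-30,41,2):
        P=np.array([.6313-.0-dx*0,.0274,z])+np.array([c,s,0])*dx+np.array([-s,c,0])*y/1000
        u,v=proj(pic,P);px=cv2.getRectSubPix(np.ascontiguousarray(pic["color"]),(1,1),(float(u),float(v)))[0,0];out.append(f"{y}:{px[0]},{px[1]},{px[2]}")
    print("z",z,"dx",dx,*out)
for dx in(-.005,.005): line(p,.14,dx)
for dx in(-.005,.005): line(p0,.122,dx)
E
```

```text
[0.6309 0.0275 0.1108] [[447.7, 237.7], [444.8, 238.3]] [[439.5, 239.5], [436.6, 240.1]]
[0.6309 0.0275 0.1108] [[447.7, 237.7], [444.8, 238.3]] [[438.0, 239.8], [435.0, 240.4]]
z 0.14 dx -0.005 -30:85,74,64 -28:85,75,65 -26:85,75,65 -24:84,74,64 -22:80,71,63 -20:65,63,64 -18:62,64,67 -16:64,64,67 -14:70,70,72 -12:77,76,77 -10:80,79,80 -8:85,83,86 -6:90,87,90 -4:95,92,95 -2:110,107,110 0:134,131,135 2:148,145,149 4:128,125,129 6:101,98,102 8:114,111,115 10:127,122,123 12:131,120,117 14:137,119,114 16:129,111,107 18:106,100,101 20:95,96,100 22:97,99,103 24:93,95,99 26:78,79,82 28:85,84,86 30:115,113,117 32:125,122,127 34:113,110,115 36:105,102,106 38:119,115,119 40:104,101,104
z 0.14 dx 0.005 -30:75,67,60 -28:76,68,60 -26:77,69,60 -24:75,67,60 -22:65,62,61 -20:62,64,67 -18:64,65,67 -16:59,60,62 -14:52,51,54 -12:75,75,77 -10:88,86,90 -8:83,81,84 -6:88,87,89 -4:87,87,90 -2:100,100,103 0:127,125,130 2:147,143,149 4:128,126,130 6:88,87,90 8:87,87,90 10:94,88,89 12:108,96,92 14:108,92,86 16:94,81,77 18:89,84,86 20:88,89,93 22:93,94,99 24:99,100,105 26:93,95,99 28:78,78,82 30:87,85,88 32:10
[... 478 characters left out ...]
1 22:130,127,132 24:125,123,126 26:124,122,125 28:130,127,131 30:117,114,118 32:105,102,105 34:117,114,118 36:106,104,107 38:118,104,92 40:134,113,92
z 0.122 dx 0.005 -30:125,110,95 -28:125,110,95 -26:124,109,94 -24:124,109,93 -22:128,112,96 -20:125,110,97 -18:113,105,102 -16:109,107,111 -14:116,113,118 -12:127,124,128 -10:137,135,139 -8:135,133,137 -6:145,142,146 -4:139,136,141 -2:149,146,151 0:122,120,124 2:97,95,98 4:109,107,110 6:109,105,106 8:121,115,114 10:116,106,104 12:110,100,101 14:122,117,121 16:141,138,143 18:148,144,149 20:132,129,134 22:110,107,111 24:112,109,113 26:126,123,127 28:125,122,126 30:112,110,114 32:104,102,106 34:118,116,120 36:106,104,108 38:100,89,80 40:121,102,83
```

>>> apply_moves([
  [0.285, [0, 0.015, 0], 0],
  [0.285, [0, 0.025, 0], 0],
  [0.285, [0, 0.025, 0], 0],
  [0.285, [0, 0.025, 0.02], 0],
  [0.285, [0, 0.025, 0.04], 0],
  [0.285, [0, 0.025, 0.05], 0],
  [0.285, [0, 0.025, 0.06], 0],
  [0.285, [0, 0.025, 0.06], 0],
  [0.285, [0, 0.025, 0.06], 0],
])

```text
t: 8.3
eef_pos: [0.4966, 0.0068, 0.1132]
tool_rot: [-0.0, -0.093, 0.996, -0.0]
contact_force: [0.4, 0.5, -1.3]
gripper_width: 0.715
grasp_force: 5.5
```

```bash
python3 d.py .497 .0085 .100 .187; python3 - <<'E'
from ov import *
p=shot("top","t4");q=shot("side","s4")
c,s=np.cos(.187),np.sin(.187)
for z,dx in((.13,-.005),(.13,.005)):
    out=[]
    for y in range(-28,41,2):
        P=np.array([.6313,.0274,z])+np.array([c,s,0])*dx+np.array([-s,c,0])*y/1000
        u,v=proj(p,P);px=cv2.getRectSubPix(np.ascontiguousarray(p["color"]),(1,1),(float(u),float(v)))[0,0];out.append(f"{y}:{px[0]},{px[2]}")
    print(z,dx,*out)
a=cv2.resize(p["color"][215:255,420:460,::-1],None,fx=9.5,fy=9.5,interpolation=2);b=cv2.resize(q["color"][250:290,420:460,::-1],None,fx=9.5,fy=9.5,interpolation=2)
cv2.imwrite("pics/c4.png",np.hstack([a,b]))
E
```

```text
t 8.3 pos [0.4966 0.0068 0.1132] yaw 0.187 shift u [-0.0036  0.0081  0.0662] turn u -0.0 F [ 0.44  0.49 -1.29] w 60.7 gf 5.5 tilt -1.0
0.13 -0.005 -28:86,65 -26:86,65 -24:86,66 -22:89,67 -20:90,68 -18:85,68 -16:73,66 -14:63,68 -12:64,68 -10:69,71 -8:74,75 -6:85,85 -4:93,94 -2:93,93 0:91,92 2:77,77 4:77,78 6:99,96 8:118,107 10:134,113 12:137,104 14:133,113 16:133,132 18:144,146 20:148,149 22:132,133 24:106,108 26:93,97 28:97,103 30:94,99 32:75,78 34:76,77 36:111,112 38:106,104 40:116,88
0.13 0.005 -28:78,60 -26:79,60 -24:78,59 -22:78,59 -20:79,61 -18:73,66 -16:64,70 -14:61,66 -12:58,62 -10:54,58 -8:70,72 -6:88,90 -4:89,92 -2:86,87 0:118,119 2:120,122 4:89,92 6:100,102 8:100,96 10:114,105 12:108,92 14:101,89 16:114,113 18:136,138 20:145,146 22:128,129 24:99,100 26:86,88 28:92,97 30:99,106 32:94,100 34:85,89 36:92,94 38:92,90 40:97,77
```

View pics/c4.png

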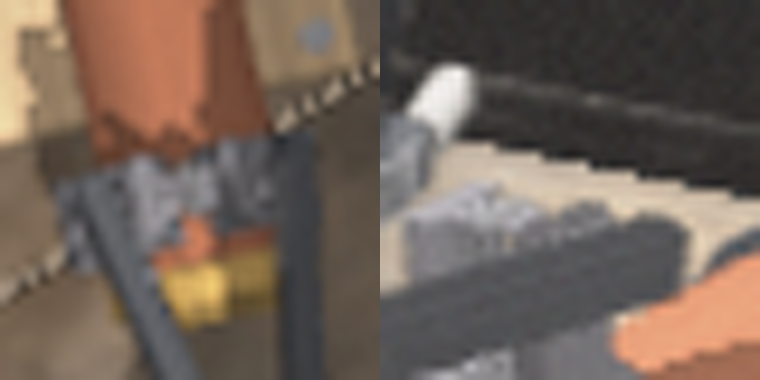

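>>> apply_moves([
  [0.285, [0, -0.005, 0.02], 0],
  [0.285, [0, -0.01, 0.04], 0],
  [0.285, [0, -0.01, 0.055], 0],
  [0.285, [0, -0.01, 0.065], 0],
  [0.285, [0, -0.01, 0.065], 0],
  [0.285, [0, -0.01, 0.065], 0],
  [0.285, [0, -0.01, 0.065], 0],
])

```text
t: 9.1
eef_pos: [0.4971, 0.0049, 0.1004]
tool_rot: [0.0, -0.093, 0.996, 0.0]
contact_force: [0.2, -0.2, -0.1]
gripper_width: 0.713
grasp_force: 5.5
```

>>> apply_moves([
  [0.32, [0, 0, 0], 0],
  [0.35, [0, 0, 0], 0],
  [0.38, [0, 0, 0], 0],
  [0.4, [0, 0, 0], 0],
  [0.4, [0, 0, 0], 0],
  [0.4, [0, 0, 0], 0],
], squeeze=22)

```text
t: 9.7
eef_pos: [0.4965, 0.0046, 0.1001]
tool_rot: [-0.0, -0.093, 0.996, -0.0]
contact_force: [-2.2, -0.7, -0.8]
gripper_width: 0.602
grasp_force: 7.9
```

>>> apply_moves([
  [0.42, [0, -0.005, 0], 0],
  [0.44, [0, -0.01, 0], 0],
  [0.46, [0, -0.015, 0], 0],
  [0.46, [0, -0.015, 0], 0],
  [0.46, [0, -0.015, 0], 0],
])

```text
t: 10.2
eef_pos: [0.4976, 0.0022, 0.1003]
tool_rot: [0.0, -0.094, 0.996, 0.0]
contact_force: [-1.7, 1.0, -1.4]
gripper_width: 0.546
grasp_force: 9.8
```

```bash
python3 d.py .497 .0 .100 .187
```

```text
t 10.2 pos [0.4976 0.0022 0.1003] yaw 0.1875 shift u [ 0.0048 -0.0103  0.0015] turn u 0.0001 F [-1.74  1.01 -1.35] w 46.4 gf 9.8 tilt -1.0
```

>>> apply_moves([
  [0.48, [0, -0.005, 0], 0],
  [0.5, [0, -0.005, 0], 0],
  [0.52, [0, -0.01, 0], 0],
  [0.52, [0, -0.01, 0], 0],
  [0.52, [0, -0.01, 0], 0],
])

```text
t: 10.7
eef_pos: [0.4984, -0.0003, 0.1004]
tool_rot: [0.0, -0.093, 0.996, -0.0]
contact_force: [-2.2, 1.2, -1.5]
gripper_width: 0.481
grasp_force: 10.7
```

>>> apply_moves([
  [0.54, [0, 0, 0], 0],
  [0.55, [0, 0, 0], 0],
  [0.56, [0, 0, 0], 0],
  [0.57, [0, 0, 0], 0],
  [0.57, [0, 0, 0], 0],
  [0.57, [0, 0, 0], 0],
])

```text
t: 11.3
eef_pos: [0.498, -0.0002, 0.1003]
tool_rot: [0.0, -0.093, 0.996, -0.0]
contact_force: [-2.3, -1.5, -0.5]
gripper_width: 0.456
grasp_force: 22.2
```

```bash
python3 d.py .497 .0 .100 .187; python3 - <<'E'
from h import *
p=shot("top","t5");q=shot("side","s5")
for k in(p,q):
    for n in ("pliers_jaws","ears","moving_ear"): print(n,[(np.round(r["point"],3).tolist(),round(r["confidence"],2)) for r in bot.look_for(k,n)[:1]])
a=cv2.resize(p["color"][205:265,410:470,::-1],None,fx=6.5,fy=6.5,interpolation=2);b=cv2.resize(q["color"][245:305,405:465,::-1],None,fx=6.5,fy=6.5,interpolation=2)
cv2.imwrite("pics/c5.png",np.hstack([a,b]))
E
```

```text
t 11.3 pos [ 4.980e-01 -2.000e-04  1.003e-01] yaw 0.1867 shift u [0.0045 0.0019 0.0015] turn u -0.0 F [-2.33 -1.48 -0.53] w 38.8 gf 22.2 tilt -1.0
pliers_jaws [([0.56, 0.017, 0.114], 0.92)]
ears [([0.628, 0.034, 0.091], 0.55)]
moving_ear [([0.627, 0.042, 0.087], 0.54)]
pliers_jaws [([0.491, -0.0, 0.11], 0.97)]
ears [([0.631, 0.008, 0.095], 0.81)]
moving_ear [([0.625, 0.033, 0.118], 0.56)]
```

>>> apply_moves([
  [0.57, [0, 0, 0], 0],
  [0.57, [0, 0, 0], 0],
  [0.57, [0, 0, 0], 0],
  [0.45, [0, 0, 0], 0],
  [0.31, [0, 0, 0], 0],
  [0.31, [0, 0, 0], 0],
  [0.31, [0, 0, 0], 0],
], squeeze=25)

```text
t: 12.4
eef_pos: [0.4982, 0.0002, 0.1004]
tool_rot: [0.0, -0.094, 0.996, 0.0]
contact_force: [0.5, 0.7, -0.7]
gripper_width: 0.69
grasp_force: 5.7
```

```bash
python3 d.py .497 .0 .100 .187; python3 - <<'E'
from ov import *
p=shot("top","t6");q=shot("side","s6")
c,s=np.cos(.187),np.sin(.187)
for z,dx in((.122,-.005),(.122,.005)):
    out=[]
    for y in range(-28,41,2):
        P=np.array([.6313,.0274,z])+np.array([c,s,0])*dx+np.array([-s,c,0])*y/1000
        u,v=proj(p,P);px=cv2.getRectSubPix(np.ascontiguousarray(p["color"]),(1,1),(float(u),float(v)))[0,0];out.append(f"{y}:{px[0]},{px[2]}")
    print(z,dx,*out)
a=cv2.resize(p["color"][205:265,410:470,::-1],None,fx=6.5,fy=6.5,interpolation=2);b=cv2.resize(q["color"][245:305,405:465,::-1],None,fx=6.5,fy=6.5,interpolation=2)
cv2.imwrite("pics/c6.png",np.hstack([a,b]))
E
```

```text
t 12.4 pos [4.982e-01 2.000e-04 1.004e-01] yaw 0.1873 shift u [0.0062 0.0004 0.002 ] turn u 0.0001 F [ 0.46  0.67 -0.7 ] w 58.6 gf 5.7 tilt -1.0
0.122 -0.005 -28:87,66 -26:89,67 -24:89,67 -22:81,64 -20:67,62 -18:63,67 -16:64,68 -14:71,73 -12:80,80 -10:78,78 -8:85,86 -6:113,114 -4:151,152 -2:147,149 0:120,122 2:98,99 4:124,125 6:149,150 8:135,137 10:96,97 12:96,97 14:120,121 16:125,126 18:103,105 20:90,95 22:97,103 24:91,96 26:76,80 28:96,97 30:104,106 32:99,99 34:128,103 36:130,92 38:119,79 40:130,89
0.122 0.005 -28:78,60 -26:78,59 -24:73,57 -22:66,61 -20:63,68 -18:62,66 -16:57,61 -14:55,58 -12:72,74 -10:88,89 -8:94,95 -6:122,124 -4:137,139 -2:146,147 0:125,127 2:97,99 4:120,121 6:147,147 8:132,134 10:93,95 12:97,99 14:121,123 16:130,132 18:118,121 20:97,101 22:91,97 24:98,105 26:94,100 28:78,82 30:83,85 32:100,100 34:93,83 36:115,79 38:128,88 40:122,84
```

View pics/c6.png

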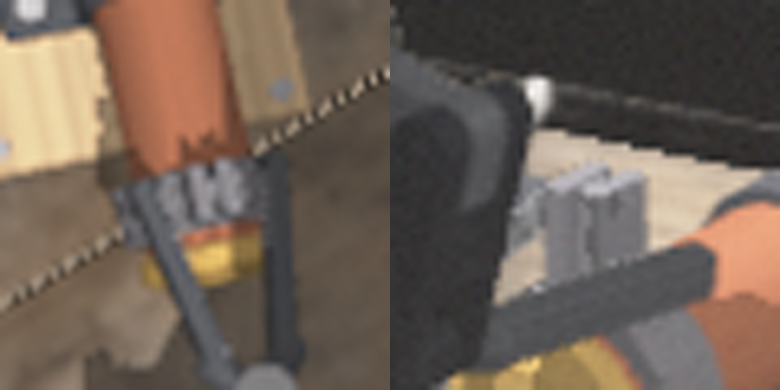

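```bash
python3 - <<'E'
from h import *
p=load("t6");q=load("s6")
A=(405+(712-390)/6.5-.4,245+247/6.5-.4);B=(410+278/6.5-.4,205+158/6.5-.4)
def tri(a,b):
    o1,d1=ray(q,a);o2,d2=ray(p,b);S=np.linalg.lstsq(np.c_[d1,-d2],o2-o1,rcond=None)[0];return o1+S[0]*d1,o2+S[1]*d2
print("jaw tip top",tri(A,B))
# fixed ear top, right-far corner: side(645,180) top
A2=(405+(645-390)/6.5-.4,245+178/6.5-.4);B2=(410+245/6.5-.4,205+165/6.5-.4)
print("ear top",tri(A2,B2))
for z in(.10,.105,.11,.115): print(z,atz(q,A,z).round(4),atz(p,B,z).round(4))
E
```

```text
jaw tip top (array([0.64463201, 0.00496652, 0.11423758]), array([0.64213919, 0.00705296, 0.11343212]))
ear top (array([0.63878187, 0.02048097, 0.12531598]), array([0.63875371, 0.02050396, 0.12530729]))
0.1 [0.6648 0.0235 0.1   ] [0.6436 0.0037 0.1   ]
0.105 [0.6577 0.017  0.105 ] [0.6431 0.0049 0.105 ]
0.11 [0.6506 0.0105 0.11  ] [0.6425 0.0062 0.11  ]
0.115 [0.6436 0.004  0.115 ] [0.642  0.0074 0.115 ]
```

>>> apply_moves([
  [0.31, [0, 0.01, -0.05], 0],
  [0.31, [0, 0.01, -0.12], 0],
  [0.31, [0, 0.01, -0.22], 0],
  [0.31, [0, 0.01, -0.3], 0],
  [0.31, [0, 0.01, -0.3], 0],
  [0.31, [0, 0.01, -0.3], 0],
])

```text
t: 13.1
eef_pos: [0.4976, 0.0021, 0.1605]
tool_rot: [0.0, -0.093, 0.996, 0.0]
contact_force: [0.3, -0.3, -2.2]
gripper_width: 0.691
grasp_force: 5.7
```

>>> apply_moves([
  [0.31, [0, 0.1, 0], 0.004],
  [0.31, [0, 0.25, 0], 0.01],
  [0.31, [0, 0.4, 0], 0.014],
  [0.31, [0, 0.6, 0], 0.0182],
  [0.31, [0, 0.8, 0], 0.0182],
  [0.31, [0, 0.8, 0], 0.0182],
  [0.31, [0, 0.8, 0], 0.0182],
])

```text
t: 13.8
eef_pos: [0.4669, 0.1598, 0.1593]
tool_rot: [-0.001, -0.038, 0.999, -0.0]
contact_force: [1.0, 0.1, -0.9]
gripper_width: 0.692
grasp_force: 5.7
```

```bash
python3 d.py .545 .30 .03 .0726
```

```text
t 13.8 pos [0.4669 0.1598 0.1593] yaw 0.0755 shift u [-0.4434  0.6699  0.6454] turn u 0.0005 F [ 0.97  0.09 -0.91] w 58.8 gf 5.7 tilt -1.0
```

>>> apply_moves([
  [0.31, [-0.1, 0.15, 0], 0],
  [0.31, [-0.25, 0.35, 0], 0],
  [0.31, [-0.35, 0.55, 0], 0],
  [0.31, [-0.44, 0.67, 0], 0],
  [0.31, [-0.44, 0.67, 0.1], 0],
  [0.31, [-0.44, 0.67, 0.3], 0],
  [0.31, [-0.44, 0.67, 0.5], 0],
  [0.31, [-0.44, 0.67, 0.62], 0],
  [0.31, [-0.44, 0.67, 0.65], 0],
  [0.31, [-0.44, 0.67, 0.65], 0],
  [0.31, [-0.44, 0.67, 0.65], 0],
])

```text
t: 14.9
eef_pos: [0.5471, 0.2989, 0.0315]
tool_rot: [0.001, -0.036, 0.999, 0.0]
contact_force: [-0.1, -0.3, -1.3]
gripper_width: 0.688
grasp_force: 5.7
```

```bash
python3 d.py .545 .30 -.001 .0726
```

```text
t 14.9 pos [0.5471 0.2989 0.0315] yaw 0.0716 shift u [0.0102 0.0059 0.1626] turn u -0.0002 F [-0.1  -0.29 -1.25] w 58.4 gf 5.7 tilt -1.0
```

>>> apply_moves([
  [0.31, [0, 0, 0.05], 0],
  [0.31, [0, 0, 0.1], 0],
  [0.31, [0, 0, 0.13], 0],
  [0.31, [0, 0, 0.15], 0],
  [0.31, [0, 0, 0.155], 0],
  [0.31, [0, 0, 0.155], 0],
  [0.31, [0, 0, 0.155], 0],
])

```text
t: 15.6
eef_pos: [0.5459, 0.2992, -0.0006]
tool_rot: [0.0, -0.036, 0.999, 0.0]
contact_force: [-0.8, 0.2, -1.3]
gripper_width: 0.687
grasp_force: 5.7
```

>>> apply_moves([
  [0.3, [0, 0, 0.005], 0],
  [0.3, [0, 0, 0.01], 0],
  [0.3, [0, 0, 0.01], 0],
  [0.28, [0, 0, 0.01], 0],
  [0.25, [0, 0, 0.01], 0],
  [0.2, [0, 0, 0.01], 0],
  [0.1, [0, 0, 0.01], 0],
  [0, [0, 0, 0.01], 0],
  [0, [0, 0, 0.01], 0],
  [0, [0, 0, 0.01], 0],
])

```text
t: 16.6
eef_pos: [0.5458, 0.2992, -0.0027]
tool_rot: [-0.0, -0.036, 0.999, 0.0]
contact_force: [0.3, 0.2, 0.6]
gripper_width: 1.005
grasp_force: 0.0
```

>>> apply_moves([
  [0, [0, 0, -0.05], 0],
  [0, [0, 0, -0.15], 0],
  [0, [0, 0, -0.3], 0],
  [0, [0, 0, -0.5], 0],
  [0, [0.5, 0.0, -0.7], 0],
  [0, [0.5, 0.0, -0.9], 0],
  [0, [0.5, 0.0, -0.9], 0],
  [0, [0.5, 0.0, -0.9], 0],
])

```text
t: 17.4
eef_pos: [0.4452, 0.2934, 0.1814]
tool_rot: [0.002, -0.038, 0.999, 0.002]
contact_force: [0.4, -0.1, 0.6]
gripper_width: 1.002
grasp_force: 0.0
```

```bash
python3 - <<'E'
from h import *
p=shot("top","t7");q=shot("side","s7")
for k in(p,q):
    for n in ("pliers","spanner","g_clamp","ears","moving_ear"): print(n,[(np.round(r["point"],3).tolist(),round(r["confidence"],2)) for r in bot.look_for(k,n)[:1]])
a=p["color"][190:330,230:460,::-1];b=q["color"][200:340,230:460,::-1]
cv2.imwrite("pics/c7.png",cv2.resize(np.vstack([a,b]),None,fx=2.1,fy=2.1,interpolation=2))
E
```

```text
pliers [([0.584, 0.309, 0.018], 0.82)]
spanner [([0.504, 0.16, 0.004], 0.83)]
g_clamp [([0.538, 0.568, 0.014], 0.65)]
ears [([0.629, 0.036, 0.093], 0.7)]
moving_ear [([0.626, 0.042, 0.088], 0.46)]
pliers [([0.556, 0.296, 0.016], 0.55)]
spanner [([0.504, 0.158, 0.004], 0.82)]
g_clamp [([0.538, 0.552, 0.014], 0.95)]
ears [([0.631, 0.017, 0.096], 0.86)]
moving_ear [([0.623, 0.031, 0.113], 0.47)]
```

View pics/c7.png

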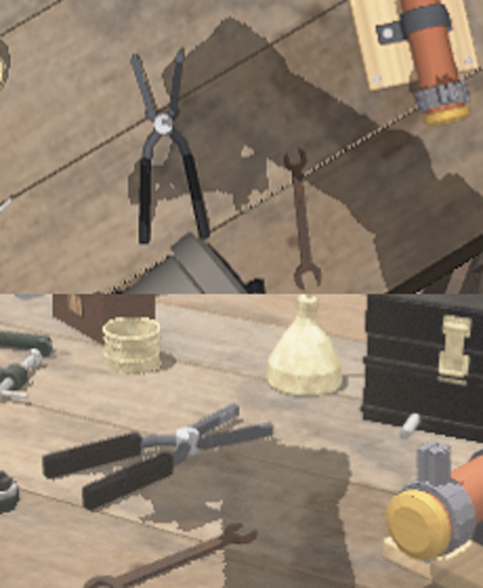

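The pliers lie flat and open, clear of the pipe. The clamp ears are closed, and the spanner and G-clamp are where they started.

```bash
python3 -c "
from station import bot
print(bot.hand_in())"
```

```text
the job is handed in; nothing more can be done
None
```

I snapped the clamp shut with the pliers, laid them flat on the bench clear of the pipe, and handed the job in at about 17.5 s; the hand-in gave no verdict, but the last pictures show the ears closed and the spanner and G-clamp unmoved.

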